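Log a drive and shut its case

TASK

Pick up the yellow code reader and hold its window squarely over the middle of the white label of the drive in the grey case, about 85 mm away, steady for a second. Stand the reader back upright in the middle of its round charging pad and let go (never drop it). Then bring the white lid over gently, without slamming it, and press its front edge down through the latch just until it lands on its feet, without leaning on it; leave the things lying around where they are.

Things in the scene. Friction and masses are not known exactly. Their poses are not given: they have to be found in the camera images.
- reader: Hand code reader standing upright, window down, on its charging pad. Round: yellow head 48 mm across and 22 mm tall, tapering to 30 mm at height 36 mm; black round handle 27 mm across from height 36 to 116 mm; 0.2 kg, head-heavy. Origin: centre of its flat underside, which is the window; z runs up the handle. It reads along -z, so held upright it looks straight down. Any grip yaw will do.
- pad: Round black charging pad with a blue disc, 80 mm across, 8 mm high, fixed; the reader starts in its middle. A 20 x 30 x 6 mm plug block stands out of it on its +x side. Origin: centre of its underside; its top is at z = 8 mm.
- label (a point): Middle of the white label (52 mm along its x, 60 mm along its y, black bars) on the drive, which is fixed in the case on a nest that slopes 35 degrees down towards the case's left side (+y). z is the label's outward normal, up and leaning to the case's +y; x runs along the case's x. The label's middle is 45 mm above the table, about 40 mm below the rim of the case.
- case: Fixed grey open case, 150 mm (its x, front to back) by 190 mm (y) by 85 mm tall, walls 5 mm. Origin: centre of its underside; -x is its front, facing the robot; the lid's hinge is along its back (+x) rim. Front rim at x = -75 mm.
- lid (a joint): Angle of the white lid, rad: 0 level, grows as it opens; starts past upright (1.65 to 1.85). Stiff hinge (0.32 N m): the lid, 0.28 kg, stays where left. Near the end a sprung ball latch in the front rim resists (8 to 18 N at the front edge) for 7 mm and gives way in one or two jerks; past its middle it draws the lid down the last 5 mm onto its feet and holds it, at 0.01 to 0.115.
- lid_hinge (a point): Middle of the hinge line, on the case's back rim, 85 mm above the table and 75 mm behind the case's origin. Its frame is the lid's: the hinge runs along y, -x points from the hinge to the free edge, z is the outer face's normal.
- lid_edge (a point): Middle of the free edge on the lid's outer face. The lid is a flat white plate, 150 mm from hinge to this edge, 190 mm wide, 8 mm thick, its underside at the hinge line's level. Here an orange tab, 60 mm wide and 8 mm thick, goes on for another 23 mm. Frame as lid_hinge.
- solvent: White bottle with red cap, 48 mm across, 120 mm tall, a bystander. Origin: underside.
- jar: Clear jar, 52 mm across, 50 mm tall, a bystander. Origin: underside.
- spare: Spare bare drive lying flat, 100 x 70 x 9.5 mm, a bystander. Origin: underside.
- driver: Screwdriver with red handle lying flat, 160 mm long, a bystander. Origin: its underside.
- adapter: Small black adapter block, 60 x 40 x 18 mm, a bystander. Origin: underside.
- tray: Blue divided tray, 90 x 90 x 30 mm, fixed. Origin: underside.
- feet: Two black rubber feet under the lid's free edge, 18 mm wide, 120 mm apart; origin between them, 141 mm from the hinge. The latched lid presses them on two steel posts inside the front wall. Posts and latch ball are set 0 to 14 mm up by hand, differently each time and not measured, so the height at which the lid lands must be felt. The feet must not take more than 35 N.

How it is judged:
By the outcome, as a careful person would: the job done as asked, in the order asked, and still so for the second after the job is handed in, with the robot touching nothing.
It also fails if it takes over 70 s, if anything falls off the work surface, if the arm or the gripper's body presses on something with over 40 N, if the wrist force passes 120 N, or if a joint passes its speed limit or range.

ROBOT

A 7-joint arm with a two-finger parallel gripper is mounted at the origin on the work surface. World frame = base frame: x ahead of the robot, y to its left, z up, the work surface at z = 0. Lengths are in mm, angles in rad, forces in N, time in s.
With the tool pointing down it reaches from about 400 to 875 mm from the base axis. Payload 4.4 kg.
Tool frame: the origin (TCP) lies at the very end of the fingers, on their centre line; the grasp point (between the pads) lies 19 mm behind it; y points along the fingers, x is the direction in which the jaws open and shut, and the axes are right-handed (so a half turn about y gives the same grasp; the last joint's range is limited). The gripper opens to 85 mm and grips with 20 to 120 N. Pads are 22 mm wide; open, the fingers measure 114 mm over their backs; the gripper's body (76 mm by 85 mm) begins 54 mm behind the grasp point. The pads swing forward as they close: fully open they stand 13 mm farther back than shut.
Start: joints at [1.196, 0.628, 0.038, 1.517, -0.027, 0.996, -0.02], TCP at [197.573, -619.26, 231.313] pointing down, gripper open.
Joint ranges: [-3.06, 3.06], [-0.37, 2.12], [-1.25, 1.32], [0.18, 2.47], [-1.1, 4.24], [0.23, 1.98], [-2.94, 2.94]. Speed limits (rad/s): [2.57, 2.57, 3.14, 3.14, 3.14, 3.14, 3.14].

INTERFACE

Orientations are given as [roll, pitch, yaw] about the fixed x, y, z axes, in that order (R = Rz(yaw) Ry(pitch) Rx(roll)).
In Python, from cell import readout, eyes, finish_job gives the robot as it stands. The module is installed in compiled form; this text tells all that it offers.
- The arm moves only by the tool apply_moves, never from a script. Its argument "commands" is a list that holds one entry, the list of rows, each a list of 6 numbers: the shift along the tool's x, y, z in units of 0.04 m (1.0 is 0.04 m), then the turn, a rotation vector about the tool's x, y, z in units of 5 degrees (1.0 is 5 degrees). A call has 1 to 8 rows; each row shifts and turns the pose as measured when the row begins, along the tool's axes as they then stand; what a row does not reach is not made up. A row lasts 1/12 s, in which the tool goes at most 41.7 mm and 7.16 degrees, less where a joint would pass 70% of its speed; a pose out of reach is approached as far as the arm can. A call with a number of a shift or a turn outside -1 to 1 is refused whole. A call with a gripper value outside its range is refused whole. "claw" is the finger opening in mm, from 0 to 85.4, set as the call begins (left out, the last holds). The fingers move at their own pace and stop on an object; the grip force is fixed at half the most. Time passes only in rows, so rows that do not move let the fingers close. It gives the time, the measured TCP pose, the force and the opening at its end, in the units of the state.
- readout.read_state(): the state, without advancing time (a new reading comes with each control period).
- eyes.get_image(name): name is "scene" or "top" or "wrist"; returns a dict with "image" (400x640x3 uint8, red, green, blue), "mtx" (3x3 intrinsics, pixels), "rvec" (rotation vector, rad) and "tvec" (3), from world to camera coordinates, as OpenCV has them. Camera axes: x right, y down, z forward; pixel columns grow to the right and rows downward; lengths in mm; the calibration is good to about 2 mm. A picture is of the moment at which its call begins. There is no depth.
- finish_job(): hands the job in, once; it reports no verdict.
The state is a dict: "clock": time; "qpos": joint angles; "qd": joint speeds; "tau": joint torques, N m; "eef_pos": TCP position; "tool_rot": TCP orientation; "force": force on the tool from outside, world axes, zero at the start; "torque": the same for the moment, N m; "width": finger opening in mm.
Only numpy, scipy, OpenCV 4.12 (cv2) and the standard library are available. Lean on these libraries where they do the work, as an engineer would, in place of code of your own. Each camera call takes 0.05 s, during which the arm holds its last target. There are 200 camera calls.

## Working session

There is one attempt and no reset: what is moved stays moved. The work goes in short steps, Python scripts to look and compute and a tool call to move; the robot and the scene stay as the last step left them, time stands still between calls to the robot, and variables do not carry over. Pictures are saved under pics/ and viewed, about 8 in all and at most 12, crops included, and the job is handed in when it is done.

Besides the shell and the picture viewer there is one more tool, called after "Emit:" by a JSON object that holds its "name" and its "arguments". apply_moves: Moves the arm, as the interface text tells. Shifts and turns lie within -1 to 1; 1 stands for 0.04 m of shift or 5 degrees of turn. Its arguments: {"type":"object","properties":{"commands":{"type":"array"},"claw":{"type":"number"}},"required":["commands"]}

```bash
mkdir -p pics
cat > h.py <<'E'
import numpy as np, cv2
from cell import readout, eyes
from scipy.spatial.transform import Rotation as R
def cam(n):
    d=eyes.get_image(n); np.savez(f'{n}.npz',**d); return d
def load(n): return dict(np.load(f'{n}.npz'))
def ray(d,uv):
    Rm=cv2.Rodrigues(np.array(d['rvec'],float))[0]; t=np.array(d['tvec'],float).ravel()
    r=Rm.T@np.linalg.inv(d['mtx'])@np.array([uv[0],uv[1],1.]); return -Rm.T@t, r/np.linalg.norm(r)
def plane(d,uv,z):
    c,r=ray(d,uv); return c+r*(z-c[2])/r[2]
def tri(pairs):
    A=0;b=0
    for d,uv in pairs:
        c,r=ray(d,uv);P=np.eye(3)-np.outer(r,r);A=A+P;b=b+P@c
    return np.linalg.solve(A,b)
def proj(d,p): return cv2.projectPoints(np.array(p,float).reshape(-1,3),np.array(d['rvec'],float),np.array(d['tvec'],float),d['mtx'],None)[0].reshape(-1,2)
E
python3 - <<'E'
from h import *
print(readout.read_state())
for n in('scene','top'):
    d=cam(n); cv2.imwrite(f'pics/{n}0.png',d['image'][:,:,::-1]); c,r=ray(d,(320,200)); print(n,c,r,d['mtx'][0,0])
E
```

```text
{'clock': 0.0, 'qpos': array([ 1.19617763,  0.62936229,  0.03845631,  1.51838345, -0.02703066,
        0.99630971, -0.02003347]), 'qd': array([-1.00012597e-03, -6.26545354e-04,  2.25842409e-04,  7.87475351e-04,
       -7.43885569e-05,  1.29305423e-03, -1.25592062e-03]), 'tau': array([ 1.12494363e-03, -5.63416529e+01,  1.22611731e+00, -1.93449658e+01,
        1.08547646e-02,  1.05100160e-02, -1.40618798e-05]), 'eef_pos': array([ 197.38983762, -618.63243538,  230.37394483]), 'tool_rot': array([-1.5708061 ,  0.00194453, -1.26203976]), 'force': array([ 0.08161187, -0.71562473,  0.35829335]), 'torque': array([ 0.00604233, -0.0065461 ,  0.03243566]), 'width': 85.47001474938843}
scene [ 886.24886376  670.27454228 1213.8811067 ] [-0.27596334 -0.47457852 -0.83583459] 473.66500591804095
top [ 325.31207299   40.15179781 1198.51191002] [ 0.18334011 -0.02960268 -0.98260373] 433.26037194409616
```

View pics/scene0.png

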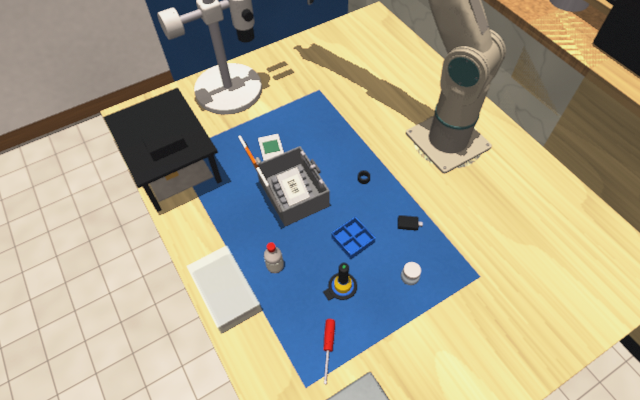

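View pics/top0.png

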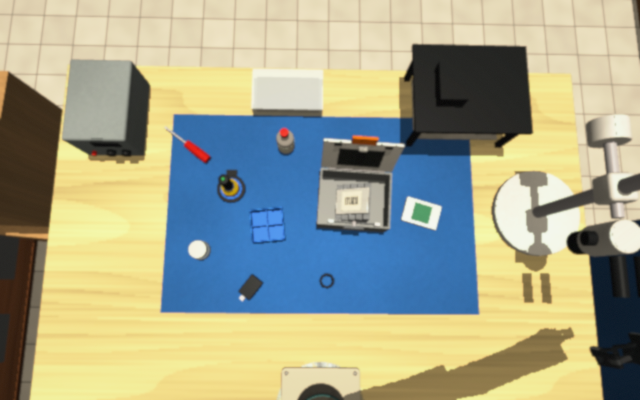

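The scene view shows the reader and pad at (343,283), the case at (293,185) and its lid open behind it. In the top view the pad is at (231,188), the case at (354,200) and the lid tab at (365,140). I'll zoom in on both for accurate pixels.

Run:
```python
from h import *
t=load('top')['image'];s=load('scene')['image']
def c(i,u,v,w,h,k): return cv2.resize(i[v:v+h,u:u+w],None,fx=k,fy=k,interpolation=cv2.INTER_CUBIC)
a=c(t,310,130,100,110,4) #400x440
b=c(s,240,125,100,110,4)
e=c(t,205,160,50,50,5.34)
a2=np.hstack([a,b]); 
a3=np.hstack([c(t,206,162,54,40,5),c(s,310,255,70,40,5),np.zeros((200,800-270-350,3),np.uint8)])
im=np.vstack([a2[:400],a3]); cv2.imwrite('pics/z1.png',im[:,:,::-1])
```

```text
(no output)
```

View pics/z1.png

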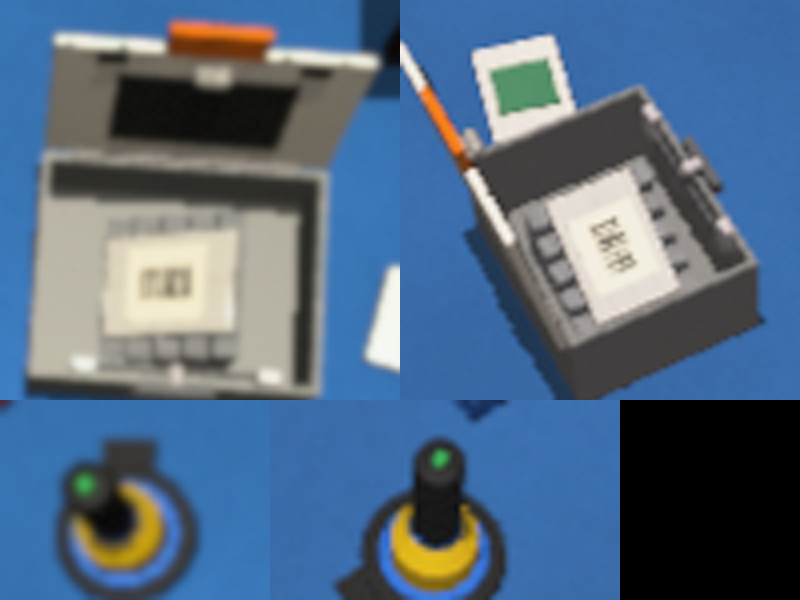

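The crop gives sharp case rims (top view corners, scaled: (42,150), (328,172), (28,375) and (322,393)), the label's bars near (168,285), and the green dot on the reader's handle end in both views. Next I compute positions.

Run:
```python
from h import *
np.set_printoptions(precision=1,suppress=True)
t=load('top');s=load('scene')
T=lambda u,v:(310+u/4-.4,130+v/4-.4)
S=lambda u,v:(240+(u-400)/4-.4,125+v/4-.4)
print('rim top');
tc=[T(42,150),T(328,172),T(322,393),T(28,375)]   # BL BR FR FL
sc=[S(570,345),S(475,150),S(640,88),S(758,265)]
for a,b in zip(tc,sc): print(plane(t,a,85),plane(s,b,85),tri([(t,a),(s,b)]))
P=np.array([(plane(t,a,85)+plane(s,b,85))/2 for a,b in zip(tc,sc)])
c=P.mean(0);vx=(P[0]+P[1]-P[2]-P[3]);print('case',c,'yaw',np.degrees(np.arctan2(vx[1],vx[0])),
 'yaw2',np.degrees(np.arctan2(*(P[0]+P[3]-P[1]-P[2])[[1,0]]))-90, np.linalg.norm(P[0]-P[1]),np.linalg.norm(P[0]-P[3]))
print('label',tri([(t,T(168,285)),(s,S(614,243))]),plane(t,T(168,285),45),plane(s,S(614,243),45))
for n,d,roi in(('t',t,(205,160,50,50)),('s',s,(310,250,70,55))):
    u,v,w,h=roi;im=d['image'][v:v+h,u:u+w].astype(int);r,g,b=im[...,0],im[...,1],im[...,2]
    m=(g>r+30)&(g>b+30);ys,xs=np.nonzero(m);print(n,'green',xs.mean()+u,ys.mean()+v,m.sum(),plane(d,(xs.mean()+u,ys.mean()+v),124))
    m=(r>b+60)&(g>b+40);ys,xs=np.nonzero(m)
    e=cv2.fitEllipse(cv2.convexHull(np.c_[xs,ys].astype(np.float32)));print('yel',e)
    m2=((b>180)&(b>r+100))|m;cnt=max(cv2.findContours(m2.astype(np.uint8),0,2)[0],key=len)
    e2=cv2.fitEllipse(cv2.convexHull(cnt));print('blue',e2,plane(d,(e2[0][0]+u,e2[0][1]+v),8),plane(d,(e[0][0]+u,e[0][1]+v),20))
print('tab top',plane(t,T(222,40),200))
# other objects
for nm,uv,z in(('solventcap',(284,133),120),('jar',(198,250),50),('tray',(267,226),30),('adapter',(251,288),18),('spare',(422,212),9),('ring',(327,281),8)):print(nm,plane(t,uv,z))
```

```text
rim top
[621.7   6.8  85. ] [623.1   4.3  85. ] [622.5   6.   86.1]
[ 609.  -183.2   85. ] [ 600.4 -185.3   85. ] [ 604.6 -179.4   95.5]
[ 461.4 -175.8   85. ] [ 464.7 -171.9   85. ] [ 462.2 -177.1   78.1]
[471.5  15.1  85. ] [474.8  16.1  85. ] [472.7  14.4  80.9]
case [540.8 -84.2  85. ] yaw -4.0220953333468925 yaw2 -4.179317595977537 190.60054343122576 149.63953794978903
label [540.4 -81.4  43.2] [539.1 -80.4  45. ] [541.8 -81.3  45. ]
t green 222.5 178.5 16 [578.6 255.  124. ]
yel ((24.710445404052734, 27.06436538696289), (15.632538795471191, 16.206520080566406), 162.54122924804688)
blue ((40.641136169433594, 39.55256652832031), (21.589412689208984, 56.451358795166016), 67.64192962646484) [546.5 211.5   8. ] [579.  254.9  20. ]
s green 343.61538461538464 266.38461538461536 13 [579.8 253.9 124. ]
yel ((32.5494499206543, 32.49748992919922), (16.726030349731445, 20.092823028564453), 1.493080973625183)
blue ((32.13481521606445, 34.49667739868164), (20.923255920410156, 21.1778564453125), 134.59877014160156) [580.  252.9   8. ] [579.  252.8  20. ]
tab top [660.7 -97.9 200. ]
solventcap [702.5 102.  120. ]
jar [402.6 325.7  50. ]
tray [470.2 148.2  30. ]
adapter [304.7 187.7  18. ]
spare [ 516.1 -281.1    9. ]
ring [324.4 -15.8   8. ]
```

```bash
cat >> h.py <<'E'
def rows(p,rpy,n,s=None):
    """rows from the present pose to TCP p, orientation rpy(rad), n equal steps"""
    s=s or readout.read_state(); p0=s['eef_pos'];R0=R.from_euler('xyz',s['tool_rot']);R1=R.from_euler('xyz',rpy)
    rv=(R0.inv()*R1).as_rotvec(); out=[]; p=np.array(p,float)
    for i in range(n):
        Ri=R0*R.from_rotvec(rv*i/n); out.append(np.r_[Ri.inv().apply((p-p0)/n)/40,np.degrees(rv)/n/5].round(3).tolist())
    return out
def show(p,deg,n):
    s=readout.read_state();r=rows(p,np.radians(deg),n,s)
    print('t %.2f'%s['clock'],s['eef_pos'].round(1),np.degrees(s['tool_rot']).round(1),'F',s['force'].round(1),'w %.1f'%s['width'],'q',s['qpos'].round(2))
    for x in r: print(x)
E
python3 -c "
from h import *
show([579,254,230],[-90,0,-4],26)"
```

```text
t 0.10 [ 197.4 -618.7  230.5] [-90.    0.1 -72.3] F [-0.6 -0.3 -0.1] w 85.6 q [ 1.2   0.63  0.04  1.52 -0.03  1.   -0.02]
[-0.688, 0.002, 0.605, -0.0, -0.525, -0.001]
[-0.659, 0.002, 0.636, -0.0, -0.525, -0.001]
[-0.63, 0.001, 0.665, -0.0, -0.525, -0.001]
[-0.599, 0.001, 0.693, -0.0, -0.525, -0.001]
[-0.566, 0.001, 0.72, -0.0, -0.525, -0.001]
[-0.533, 0.001, 0.745, -0.0, -0.525, -0.001]
[-0.498, 0.001, 0.769, -0.0, -0.525, -0.001]
[-0.462, 0.001, 0.791, -0.0, -0.525, -0.001]
[-0.425, 0.001, 0.811, -0.0, -0.525, -0.001]
[-0.388, 0.001, 0.83, -0.0, -0.525, -0.001]
[-0.349, 0.001, 0.847, -0.0, -0.525, -0.001]
[-0.31, 0.001, 0.862, -0.0, -0.525, -0.001]
[-0.27, 0.001, 0.875, -0.0, -0.525, -0.001]
[-0.23, 0.001, 0.887, -0.0, -0.525, -0.001]
[-0.189, 0.001, 0.896, -0.0, -0.525, -0.001]
[-0.148, 0.001, 0.904, -0.0, -0.525, -0.001]
[-0.106, 0.001, 0.91, -0.0, -0.525, -0.001]
[-0.064, 0.001, 0.914, -0.0, -0.525, -0.001]
[-0.022, 0.001, 0.916, -0.0, -0.525, -0.001]
[0.02, 0.001, 0.916, -0.0, -0.525, -0.001]
[0.062, 0.001, 0.914, -0.0, -0.525, -0.001]
[0.103, 0.001, 0.91, -0.0, -0.525, -0.001]
[0.145, 0.001, 0.904, -0.0, -0.525, -0.001]
[0.186, 0.001, 0.897, -0.0, -0.525, -0.001]
[0.227, 0.001, 0.887, -0.0, -0.525, -0.001]
[0.268, 0.0, 0.876, -0.0, -0.525, -0.001]
```

Emit:
{"name": "apply_moves", "arguments": {"commands": [[[-0.65, -0.1, 0.65, 0, -0.55, 0], [-0.6, -0.1, 0.65, 0, -0.55, 0], [-0.6, -0.1, 0.7, 0, -0.55, 0], [-0.55, -0.1, 0.7, 0, -0.55, 0], [-0.55, 0, 0.7, 0, -0.55, 0], [-0.5, 0, 0.75, 0, -0.55, 0], [-0.5, 0, 0.75, 0, -0.55, 0], [-0.45, 0, 0.8, 0, -0.55, 0]]], "claw": 85}}

```text
clock: 0.77
eef_pos: [315.5, -353.0, 241.8]
tool_rot: [-1.577, 0.005, -0.877]
force: [0.8, -0.2, -0.0]
width: 84.9
```

Emit:
{"name": "apply_moves", "arguments": {"commands": [[[-0.4, 0, 0.8, 0, -0.55, 0], [-0.35, 0, 0.85, 0, -0.55, 0], [-0.3, 0, 0.85, 0, -0.55, 0], [-0.3, 0, 0.85, 0, -0.55, 0], [-0.25, 0, 0.9, 0, -0.55, 0], [-0.2, 0, 0.9, 0, -0.55, 0], [-0.15, 0, 0.9, 0, -0.55, 0], [-0.1, 0, 0.9, 0, -0.55, 0]]]}}

```text
clock: 1.43
eef_pos: [433.8, -71.6, 240.5]
tool_rot: [-1.575, 0.008, -0.475]
force: [-0.5, -1.0, 0.4]
width: 85.4
```

```bash
python3 -c "
from h import *
show([579,254,190],[-90,0,-4],12)"
```

```text
t 1.43 [433.8 -71.6 240.5] [-90.2   0.5 -27.2] F [-0.5 -1.   0.4] w 85.4 q [ 0.31  0.33 -0.28  2.05  0.13  0.79 -0.52]
[-0.04, 0.102, 0.742, 0.002, -0.387, -0.009]
[-0.015, 0.102, 0.743, 0.002, -0.387, -0.009]
[0.01, 0.103, 0.743, 0.002, -0.387, -0.009]
[0.035, 0.103, 0.742, 0.002, -0.387, -0.009]
[0.06, 0.103, 0.741, 0.002, -0.387, -0.009]
[0.085, 0.103, 0.738, 0.002, -0.387, -0.009]
[0.109, 0.103, 0.735, 0.002, -0.387, -0.009]
[0.134, 0.104, 0.731, 0.002, -0.387, -0.009]
[0.158, 0.104, 0.726, 0.002, -0.387, -0.009]
[0.183, 0.104, 0.72, 0.002, -0.387, -0.009]
[0.207, 0.105, 0.713, 0.002, -0.387, -0.009]
[0.231, 0.105, 0.706, 0.002, -0.387, -0.009]
```

Emit:
{"name": "apply_moves", "arguments": {"commands": [[[0, 0.1, 0.8, 0, -0.4, 0], [0, 0.1, 0.8, 0, -0.4, 0], [0.05, 0.1, 0.8, 0, -0.4, 0], [0.05, 0.1, 0.8, 0, -0.4, 0], [0.1, 0.1, 0.8, 0, -0.4, 0], [0.1, 0.1, 0.8, 0, -0.4, 0], [0.1, 0.1, 0.8, 0, -0.4, 0], [0.15, 0.1, 0.8, 0, -0.4, 0]]]}}

```text
clock: 2.1
eef_pos: [543.3, 175.5, 205.3]
tool_rot: [-1.574, 0.01, -0.179]
force: [0.8, 0.2, -0.6]
width: 85.0
```

```bash
python3 -c "
from h import *
show([579,254,185],[-90,0,-4],4)"
```

```text
t 2.10 [543.3 175.5 205.3] [-90.2   0.6 -10.2] F [ 0.8  0.2 -0.6] w 85.0 q [-0.13  0.57 -0.35  1.76  0.24  0.87 -0.77]
[0.133, 0.123, 0.523, 0.008, -0.312, -0.029]
[0.147, 0.124, 0.519, 0.008, -0.312, -0.029]
[0.161, 0.125, 0.515, 0.008, -0.312, -0.029]
[0.175, 0.126, 0.51, 0.008, -0.312, -0.029]
```

Emit:
{"name": "apply_moves", "arguments": {"commands": [[[0.13, 0.12, 0.55, 0, -0.3, 0], [0.15, 0.12, 0.55, 0, -0.3, 0], [0.17, 0.12, 0.5, 0, -0.3, 0], [0.2, 0.12, 0.5, 0, -0.3, 0], [0, 0, 0, 0, 0, 0]]]}}

```text
clock: 2.52
eef_pos: [580.7, 268.7, 181.4]
tool_rot: [-1.568, 0.014, -0.058]
force: [-0.0, 0.4, 0.2]
width: 84.8
```

Run:
```python
from h import *
d=cam('wrist'); cv2.imwrite('pics/w1.png',d['image'][:,:,::-1])
c,r=ray(d,(320,200));print(c,r)
for z,n in((124,'top'),(8,'pad')): print(n,proj(d,[[579.3,254,z]]))
show([579,254,74],[-90,0,-4],5)
```

```text
[587.20709023 350.99933848 324.29687017] [-0.02837014 -0.34126559 -0.93953868]
top [[319.35004573 230.76954769]]
pad [[320.56486627 184.82309404]]
t 2.57 [579.9 266.3 181.4] [-90.    0.9  -3.4] F [ 0.7  1.  -0.8] w 84.6 q [-0.26  0.69 -0.36  1.58  0.28  0.93 -0.77]
[0.007, 0.537, -0.062, 0.001, 0.022, -0.034]
[0.006, 0.537, -0.062, 0.001, 0.022, -0.034]
[0.004, 0.537, -0.062, 0.001, 0.022, -0.034]
[0.003, 0.537, -0.062, 0.001, 0.022, -0.034]
[0.001, 0.537, -0.062, 0.001, 0.022, -0.034]
```

View pics/w1.png

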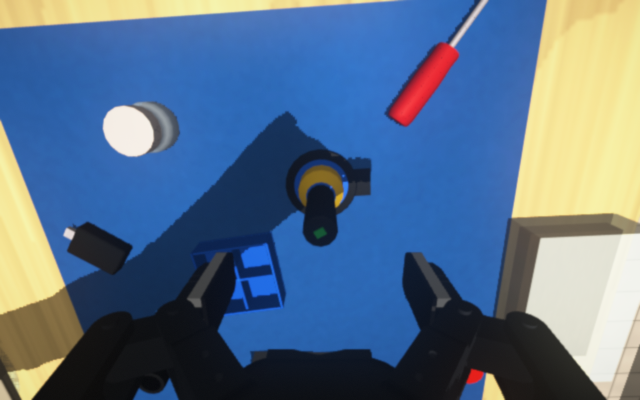

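The wrist view puts the pad at (320,183) and the handle end at (320,232), within 2 px of prediction, so the reader is at (579,254). Now I descend.

Emit:
{"name": "apply_moves", "arguments": {"commands": [[[0, 0.4, -0.1, 0, 0, 0], [0, 0.4, -0.1, 0, 0, -0.1], [0, 0.5, -0.05, 0, 0, -0.1], [0, 0.5, -0.05, 0, 0, 0], [0, 0.5, 0, 0, 0, 0], [0, 0.4, 0, 0, 0, 0], [0, 0, 0, 0, 0, 0]]]}}

```text
clock: 3.15
eef_pos: [578.0, 244.7, 70.4]
tool_rot: [-1.578, -0.003, -0.068]
force: [-0.1, -0.1, -0.2]
width: 85.0
```

Run:
```python
from h import *
show([579,254,66],[-90,0,-4],1)
```

```text
t 3.15 [578.  244.7  70.4] [-90.4  -0.2  -3.9] F [-0.1 -0.1 -0.2] w 85.0 q [-0.27  0.81 -0.3   1.7   0.36  0.68 -0.83]
[0.008, 0.108, 0.235, 0.083, 0.017, 0.039]
```

Emit:
{"name": "apply_moves", "arguments": {"commands": [[[0.02, 0.1, 0.2, 0.1, 0, 0], [0, 0, 0.03, 0, 0, 0], [0, 0, 0, 0, 0, 0]]]}}

```text
clock: 3.4
eef_pos: [579.8, 252.0, 67.2]
tool_rot: [-1.57, -0.003, -0.071]
force: [0.4, -0.8, -0.3]
width: 85.0
```

Run:
```python
from h import *
show([579,254,66],[-90,0,-4],1)
```

```text
t 3.40 [579.8 252.   67.2] [-90.   -0.2  -4.1] F [ 0.4 -0.8 -0.3] w 85.0 q [-0.28  0.82 -0.3   1.69  0.35  0.68 -0.83]
[-0.024, 0.03, 0.049, -0.007, -0.019, 0.037]
```

Good enough. A last nudge, then close.

Emit:
{"name": "apply_moves", "arguments": {"commands": [[[-0.02, 0.03, 0.05, 0, 0, 0], [0, 0, 0, 0, 0, 0], [0, 0, 0, 0, 0, 0], [0, 0, 0, 0, 0, 0], [0, 0, 0, 0, 0, 0], [0, 0, 0, 0, 0, 0], [0, 0, 0, 0, 0, 0], [0, 0, 0, 0, 0, 0]]], "claw": 15}}

```text
clock: 4.07
eef_pos: [580.9, 255.5, 69.8]
tool_rot: [-1.567, -0.008, -0.071]
force: [0.3, -1.3, -1.0]
width: 25.7
```

Emit:
{"name": "apply_moves", "arguments": {"commands": [[[0, 0, 0, 0, 0, 0], [0, 0, 0, 0, 0, 0], [0, -0.2, 0, 0, 0, 0], [0, -0.4, 0, 0, 0, 0], [0, -0.5, 0, 0, 0, 0], [0, -0.5, 0, 0, 0, 0], [0, -0.5, 0, 0, 0, 0]]]}}

```text
clock: 4.65
eef_pos: [575.9, 252.9, 152.2]
tool_rot: [-1.574, 0.003, -0.071]
force: [1.1, -0.9, -1.7]
width: 25.8
```

Run:
```python
from h import *
yaw=np.radians(-4.1); n=np.array([-np.sin(yaw)*np.sin(.6109),np.cos(yaw)*np.sin(.6109),np.cos(.6109)])
L=np.array([540.5,-81,45]); print(n, 'tcp',L+n*(85+58))
print((R.from_euler('z',yaw)*R.from_euler('x',-np.pi/2-.6109)).as_matrix()[:,1])
show(L+n*(143),[-125,0,-4.1],12)
```

```text
[0.04101129 0.57213693 0.81913211] tcp [546.36461378   0.81558124 162.13589105]
[-0.04101129 -0.57213693 -0.81913211]
t 4.65 [575.9 252.9 152.2] [-90.2   0.2  -4.1] F [ 1.1 -0.9 -1.7] w 25.8 q [-0.25  0.71 -0.35  1.64  0.3   0.85 -0.79]
[-0.024, -0.019, -0.528, -0.58, 0.002, -0.003]
[-0.024, 0.008, -0.528, -0.58, 0.002, -0.003]
[-0.024, 0.035, -0.527, -0.58, 0.002, -0.003]
[-0.024, 0.061, -0.525, -0.58, 0.002, -0.003]
[-0.024, 0.088, -0.521, -0.58, 0.002, -0.003]
[-0.024, 0.114, -0.516, -0.58, 0.002, -0.003]
[-0.024, 0.14, -0.51, -0.58, 0.002, -0.003]
[-0.024, 0.166, -0.502, -0.58, 0.002, -0.003]
[-0.024, 0.191, -0.493, -0.58, 0.002, -0.003]
[-0.024, 0.215, -0.483, -0.58, 0.002, -0.003]
[-0.024, 0.24, -0.471, -0.58, 0.002, -0.003]
[-0.024, 0.263, -0.458, -0.58, 0.002, -0.003]
```

Emit:
{"name": "apply_moves", "arguments": {"commands": [[[0, -0.3, -0.2, -0.3, 0, 0], [0, -0.4, -0.3, -0.6, 0, 0], [0, -0.3, -0.4, -0.8, 0, 0], [0, -0.1, -0.5, -0.8, 0, 0], [0, 0, -0.5, -0.8, 0, 0], [0, 0, -0.5, -0.8, 0, 0], [0, 0.1, -0.5, -0.8, 0, 0], [0, 0.1, -0.5, -0.8, 0, 0]]]}}

```text
clock: 5.32
eef_pos: [568.3, 119.1, 233.8]
tool_rot: [-2.08, -0.008, -0.073]
force: [0.0, -0.0, -0.9]
width: 25.9
```

Run:
```python
from h import *
show([546.5,3,166],[-125,0,-4.1],7)
```

```text
t 5.32 [568.3 119.1 233.8] [-119.2   -0.5   -4.2] F [ 0.  -0.  -0.9] w 25.9 q [-0.42  0.67 -0.15  1.57  0.53  1.27 -0.88]
[-0.049, 0.416, -0.248, -0.167, -0.009, 0.01]
[-0.049, 0.419, -0.242, -0.167, -0.009, 0.01]
[-0.049, 0.423, -0.236, -0.167, -0.009, 0.01]
[-0.049, 0.426, -0.23, -0.167, -0.009, 0.01]
[-0.049, 0.429, -0.224, -0.167, -0.009, 0.01]
[-0.048, 0.433, -0.217, -0.167, -0.009, 0.01]
[-0.048, 0.436, -0.211, -0.167, -0.009, 0.01]
```

Emit:
{"name": "apply_moves", "arguments": {"commands": [[[-0.05, 0.3, -0.25, -0.15, 0, 0], [-0.05, 0.4, -0.25, -0.15, 0, 0], [-0.05, 0.4, -0.25, -0.15, 0, 0], [-0.05, 0.4, -0.25, -0.15, 0, 0], [-0.05, 0.4, -0.2, -0.15, 0, 0], [-0.05, 0.3, -0.15, -0.15, 0, 0], [0, 0.15, -0.05, 0, 0, 0], [0, 0, 0, 0, 0, 0]]]}}

```text
clock: 5.98
eef_pos: [549.0, 23.1, 182.5]
tool_rot: [-2.156, -0.011, -0.07]
force: [-0.3, -0.6, -1.5]
width: 25.5
```

Run:
```python
from h import *
show([546.5,3,166],[-125,0,-4.1],1)
t=cam('top');s=cam('scene');w=cam('wrist')
f=lambda i,u,v,ww,h,k: cv2.resize(i['image'][v:v+h,u:u+ww],None,fx=k,fy=k,interpolation=cv2.INTER_CUBIC)
im=np.hstack([f(t,300,120,100,110,4),f(s,240,105,100,110,4)])[:440]
w2=cv2.resize(w['image'][100:300,:],(800,250))[:160]
cv2.imwrite('pics/l1.png',im[:,:,::-1]); cv2.imwrite('pics/wl.png',w['image'][:,:,::-1])
```

```text
t 5.98 [549.   23.1 182.5] [-123.6   -0.6   -4. ] F [-0.3 -0.6 -1.5] w 25.5 q [-0.36  0.69 -0.09  1.76  0.65  1.1  -0.93]
[-0.03, 0.622, -0.194, -0.288, -0.058, 0.113]
```

View pics/l1.png

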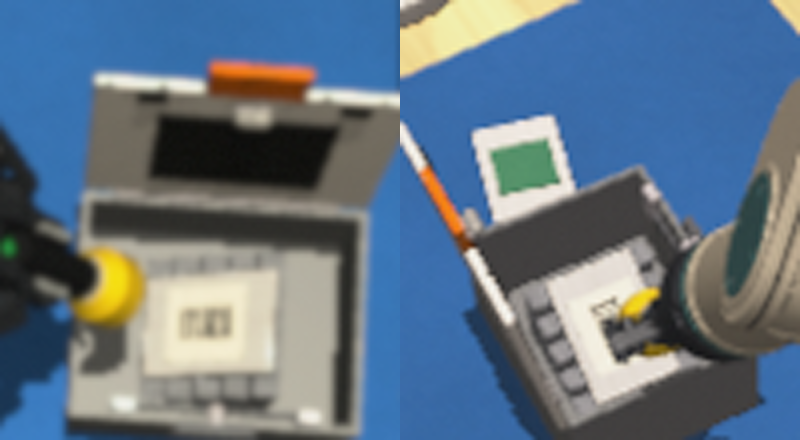

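View pics/wl.png

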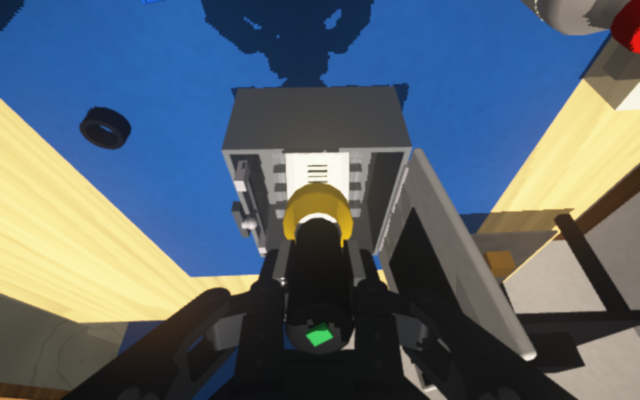

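The head sits over the left side of the case, along the label normal. The wrist view shows the label spanning columns 286 to 349 with bars centred near 317, and the yellow head centred near column 319. I'll check these numerically.

Run:
```python
from h import *
s=readout.read_state();w=load('wrist');t=load('top')
p=s['eef_pos'];y=R.from_euler('xyz',s['tool_rot']).as_matrix()[:,1]
for zr in (116,36,22,0): q=p+y*(61-zr); print(zr,'wrist',proj(w,[q]).round(1),'top',proj(t,[q]).round(1))
yaw=np.radians(-4.1); cx=np.array([np.cos(yaw),np.sin(yaw),0]);cy=np.array([-np.sin(yaw)*.819,np.cos(yaw)*.819,-.5736])
L=np.array([540.5,-81,45])
for a,b in((-26,-30),(26,-30),(0,-30),(0,0),(0,30),(26,0),(-26,0),(0,-10)): q=L+a*cx+b*cy; print(a,b,'wrist',proj(w,[q]).round(1),'top',proj(t,[q]).round(1))
for n,d,roi in(('w',w,(230,150,200,120)),('t',t,(310,170,40,40))):
    u,v,ww,h=roi;im=d['image'][v:v+h,u:u+ww].astype(int);r,g,b=im[...,0],im[...,1],im[...,2]
    m=(r>b+70)&(g>b+50);ys,xs=np.nonzero(m);print(n,'yel u',xs.min()+u,xs.max()+u,'v',ys.min()+v,ys.max()+v)
g=w['image'][160,:].astype(int); 
im=w['image']
for v in(156,160,175): r=im[v,250:390].min(1); i=np.nonzero(r>190)[0]; print(v,i.min()+250,i.max()+250)
col=im[140:190,300].min(1);print(col)
```

```text
116 wrist [[319.8 330. ]] top [[300.6 180.4]]
36 wrist [[319.5 232.2]] top [[318.9 187.6]]
22 wrist [[319.4 222.8]] top [[321.9 188.8]]
0 wrist [[319.4 210.3]] top [[326.5 190.6]]
-26 -30 wrist [[292.9 208.3]] top [[361.1 209.5]]
26 -30 wrist [[338.5 207.9]] top [[362.2 190.4]]
0 -30 wrist [[315.7 208.1]] top [[361.6 199.9]]
0 0 wrist [[315.5 182.7]] top [[351.8 200.3]]
0 30 wrist [[315.3 155.8]] top [[342.3 200.8]]
26 0 wrist [[339.  182.5]] top [[352.4 191. ]]
-26 0 wrist [[292.  182.8]] top [[351.2 209.8]]
0 -10 wrist [[315.6 191.3]] top [[355.1 200.2]]
w yel u 283 352 v 183 247
t yel u 319 336 v 182 200
156 285 348
160 286 348
175 286 348
[ 72  72  72  72  73  73  73  73  72  70  69  71 110 183 220 236 239 240
 241 241 240 240 240 242 243 243 242 240 239 240 241 242 243 243 242 240
 239 239 240 241 242 243 242 240 239 237 229 182  99  49]
```

Run:
```python
from h import *
im=load('top')['image'].astype(int)
for v in (191,195,206,209): print(v,[f'{a[0]},{a[2]}' for a in im[v,333:373]])
print([f'{v}:{im[v,345,2]}' for v in range(182,220)])
```

```text
191 ['207,17', '203,24', '196,61', '193,118', '209,167', '218,184', '219,187', '219,187', '220,188', '224,191', '226,192', '227,193', '228,194', '229,195', '230,195', '232,196', '233,197', '233,197', '233,197', '233,198', '234,198', '235,199', '236,200', '237,201', '238,202', '239,203', '238,203', '237,203', '232,199', '225,193', '222,191', '222,191', '222,191', '222,191', '221,191', '212,182', '186,163', '171,154', '174,158', '179,162']
195 ['193,30', '194,62', '189,105', '192,146', '209,175', '219,186', '219,187', '220,188', '227,193', '237,201', '242,207', '243,209', '242,207', '241,204', '241,203', '241,204', '241,203', '240,203', '239,200', '238,199', '237,197', '237,196', '236,196', '236,195', '236,196', '240,202', '242,206', '240,204', '233,197', '225,191', '222,190', '222,191', '222,192', '222,192', '220,189', '205,179', '181,160', '171,154', '177,160', '181,163']
206 ['183,165', '182,164', '191,171', '214,188', '221,193', '221,190', '222,190', '225,193', '233,199', '240,204', '242,206', '242,206', '242,206', '242,206', '242,206', '242,206', '242,205', '242,206', '243,206', '
[... 393 characters left out ...]
,204', '238,201', '238,202', '239,203', '239,203', '238,202', '238,201', '237,201', '238,202', '238,202', '237,201', '237,201', '234,197', '227,190', '223,190', '222,191', '222,192', '222,192', '224,196', '227,207', '224,210', '196,181', '174,158', '176,159', '181,163', '184,165']
['182:161', '183:160', '184:152', '185:148', '186:148', '187:150', '188:161', '189:177', '190:187', '191:194', '192:203', '193:207', '194:208', '195:207', '196:198', '197:180', '198:164', '199:161', '200:161', '201:162', '202:164', '203:165', '204:174', '205:195', '206:206', '207:208', '208:208', '209:205', '210:198', '211:192', '212:179', '213:153', '214:130', '215:139', '216:146', '217:143', '218:139', '219:124']
```

Run:
```python
from h import *
show([546.6,3.5,164.6],[-125,0,-4.1],3)
```

```text
t 6.13 [550.1  25.4 183.1] [-123.4   -0.7   -3.9] F [-0.6 -0.1 -1.3] w 25.8 q [-0.36  0.69 -0.1   1.76  0.65  1.1  -0.93]
[-0.018, 0.23, -0.069, -0.106, -0.017, 0.049]
[-0.017, 0.231, -0.067, -0.106, -0.017, 0.049]
[-0.017, 0.231, -0.064, -0.106, -0.017, 0.049]
```

Emit:
{"name": "apply_moves", "arguments": {"commands": [[[-0.02, 0.2, -0.07, -0.1, 0, 0.05], [-0.02, 0.2, -0.07, -0.1, 0, 0.05], [-0.02, 0.15, -0.06, -0.1, 0, 0.05], [0, 0.05, 0, 0, 0, 0], [0, 0, 0, 0, 0, 0]]]}}

```text
clock: 6.55
eef_pos: [547.9, 6.9, 166.9]
tool_rot: [-2.179, -0.004, -0.073]
force: [-0.6, 0.4, -1.9]
width: 25.8
```

Run:
```python
from h import *
show([546.6,3.5,164.6],[-125,0,-4.1],1)
```

```text
t 6.55 [547.9   6.9 166.9] [-124.8   -0.3   -4.2] F [-0.6  0.4 -1.9] w 25.8 q [-0.35  0.71 -0.08  1.78  0.67  1.08 -0.95]
[-0.026, 0.098, -0.038, -0.031, -0.042, 0.033]
```

Emit:
{"name": "apply_moves", "arguments": {"commands": [[[-0.025, 0.1, -0.04, -0.03, 0, 0.03]]]}}

```text
clock: 6.63
eef_pos: [547.0, 4.1, 164.5]
tool_rot: [-2.181, -0.003, -0.074]
force: [0.4, -0.2, -1.4]
width: 25.5
```

Run:
```python
from h import *
np.set_printoptions(precision=1,suppress=True)
for i in range(28):
    w=cam('wrist')
    if i%5==2: s=readout.read_state();print(s['clock'],s['eef_pos'],np.degrees(s['tool_rot']),abs(s['qd']).max())
cv2.imwrite('pics/hold.png',w['image'][:,:,::-1])
im=w['image'].astype(int);r,g,b=im[...,0],im[...,1],im[...,2]
m=(r>b+70)&(g>b+50);m[:,:230]=0;m[:,430:]=0;ys,xs=np.nonzero(m);print('yel u',xs.min(),xs.max(),'v',ys.min(),ys.max())
for v in(150,155,160,165,170): q=im[v,250:390].min(1); i=np.nonzero(q>190)[0]; print(v,i.min()+250,i.max()+250)
show([546.6,3.5,164.6],[-125,0,-4.1],1)
```

```text
6.7833 [546.4   3.  164.4] [-125.    -0.1   -4.3] 0.00866402951811963
7.0333 [546.8   3.6 164.7] [-125.    -0.2   -4.2] 0.0017109523790599652
7.2833 [546.7   3.4 164.6] [-125.    -0.1   -4.3] 0.0013234919752468657
7.5333 [546.7   3.4 164.6] [-125.    -0.1   -4.3] 0.001312100521136957
7.7833 [546.6   3.4 164.5] [-125.    -0.1   -4.3] 0.0017710025730903075
8.0333 [546.7   3.4 164.6] [-125.    -0.1   -4.3] 0.0018047832881092165
yel u 230 396 v 183 292
150 286 355
155 286 355
160 286 355
165 287 354
170 287 354
t 8.03 [546.7   3.4 164.6] [-125.    -0.1   -4.3] F [-0.3 -0.7 -1.7] w 25.9 q [-0.3  0.7 -0.1  1.8  0.7  1.1 -0.9]
[-0.002, -0.002, 0.001, -0.001, -0.041, 0.004]
```

Held steady for 1.4 s: the pose stayed within 0.5 mm, and the label is centred within 1 px of the tool axis. Now back to the pad.

Emit:
{"name": "apply_moves", "arguments": {"commands": [[[0, -0.3, 0.1, 0, 0, 0], [0.05, -0.45, 0.2, 0, 0, 0], [0.05, -0.5, 0.25, 0.1, 0, 0], [0.05, -0.45, 0.3, 0.3, 0, 0], [0.05, -0.4, 0.4, 0.6, 0, 0], [0.05, -0.1, 0.5, 0.8, 0, 0], [0, 0, 0.5, 0.8, 0, 0], [0, 0, 0.5, 0.8, 0, 0]]]}}

```text
clock: 8.7
eef_pos: [567.0, 151.7, 184.1]
tool_rot: [-1.879, 0.0, -0.075]
force: [-0.8, -0.4, -2.6]
width: 25.8
```

Run:
```python
from h import *
show([580,254.5,140],[-90,0,-4.1],8)
```

```text
t 8.70 [567.  151.7 184.1] [-107.6    0.    -4.3] F [-0.8 -0.4 -2.6] w 25.8 q [-0.33  0.68 -0.22  1.64  0.45  1.07 -0.86]
[0.016, 0.033, 0.35, 0.441, -0.005, -0.002]
[0.017, 0.047, 0.348, 0.441, -0.005, -0.002]
[0.017, 0.06, 0.346, 0.441, -0.005, -0.002]
[0.017, 0.073, 0.344, 0.441, -0.005, -0.002]
[0.017, 0.087, 0.341, 0.441, -0.005, -0.002]
[0.017, 0.1, 0.337, 0.441, -0.005, -0.002]
[0.017, 0.113, 0.333, 0.441, -0.005, -0.002]
[0.017, 0.125, 0.328, 0.441, -0.005, -0.002]
```

Emit:
{"name": "apply_moves", "arguments": {"commands": [[[0.02, 0.03, 0.35, 0.45, 0, 0], [0.02, 0.05, 0.35, 0.45, 0, 0], [0.02, 0.06, 0.35, 0.45, 0, 0], [0.02, 0.07, 0.35, 0.45, 0, 0], [0.02, 0.09, 0.35, 0.45, 0, 0], [0.02, 0.1, 0.3, 0.45, 0, 0], [0.02, 0.1, 0.2, 0.3, 0, 0], [0, 0, 0, 0, 0, 0]]]}}

```text
clock: 9.37
eef_pos: [578.6, 237.7, 145.5]
tool_rot: [-1.607, 0.002, -0.076]
force: [0.7, -1.0, -1.9]
width: 25.9
```

Run:
```python
from h import *
show([580,254.5,80],[-90,0,-4.1],5)
```

```text
t 9.37 [578.6 237.7 145.5] [-92.1   0.1  -4.4] F [ 0.7 -1.  -1.9] w 25.9 q [-0.25  0.72 -0.34  1.65  0.33  0.86 -0.81]
[0.001, 0.324, 0.096, 0.082, -0.011, -0.005]
[0.001, 0.325, 0.094, 0.082, -0.011, -0.005]
[0.001, 0.326, 0.091, 0.082, -0.011, -0.005]
[0.001, 0.326, 0.089, 0.082, -0.011, -0.005]
[0.001, 0.327, 0.087, 0.082, -0.011, -0.005]
```

Emit:
{"name": "apply_moves", "arguments": {"commands": [[[0, 0.1, 0.15, 0.15, 0, 0], [0, 0.25, 0.15, 0.1, 0, 0], [0, 0.3, 0.1, 0.1, 0, 0], [0, 0.3, 0.05, 0.05, 0, 0], [0, 0.2, 0.05, 0, 0, 0], [0, 0.1, 0, 0, 0, 0], [0, 0, 0, 0, 0, 0]]]}}

```text
clock: 9.95
eef_pos: [579.7, 257.0, 90.3]
tool_rot: [-1.574, 0.003, -0.076]
force: [-0.8, -0.2, -1.5]
width: 25.7
```

Run:
```python
from h import *
np.set_printoptions(precision=1,suppress=True)
w=cam('wrist');t=cam('top');s=cam('scene')
show([580,254.5,70],[-90,0,-4.1],1)
st=readout.read_state();p=st['eef_pos'];y=R.from_euler('xyz',st['tool_rot']).as_matrix()[:,1]
print('window est',p+y*61)
for n,d,roi in(('t',t,(205,160,60,50)),('s',s,(310,235,70,65))):
    u,v,w_,h=roi;im=d['image'][v:v+h,u:u+w_].astype(int);r,g,b=im[...,0],im[...,1],im[...,2]
    m=(r>b+60)&(g>b+40);ys,xs=np.nonzero(m)
    e=cv2.fitEllipse(cv2.convexHull(np.c_[xs,ys].astype(np.float32)));uv=(e[0][0]+u,e[0][1]+v);print(n,'yel',uv,e[1],plane(d,uv,p[2]-61+12))
a=cv2.resize(w['image'][120:320,220:420],None,fx=2,fy=2);b=cv2.resize(s['image'][230:310,300:380],None,fx=5,fy=5)
cv2.imwrite('pics/pl.png',np.hstack([a,b])[:,:,::-1])
```

```text
t 10.10 [580.6 257.6  92. ] [-90.1   0.   -4.4] F [ 0.2  0.1 -2.3] w 25.7 q [-0.3  0.8 -0.3  1.7  0.3  0.7 -0.8]
[-0.009, 0.55, -0.076, 0.02, -0.053, -0.006]
window est [580.6 257.5  31. ]Traceback (most recent call last):
  File "<stdin>", line 10, in <module>
cv2.error: OpenCV(4.12.0) /io/opencv/modules/imgproc/src/shapedescr.cpp:356: error: (-215:Assertion failed) n >= 0 && (depth == CV_32F || depth == CV_32S) in function 'fitEllipseNoDirect'
```

Run:
```python
from h import *
w=load('wrist');s=load('scene')
st=readout.read_state();p=st['eef_pos'];y=R.from_euler('xyz',st['tool_rot']).as_matrix()[:,1]
print('w',proj(w,[p+y*61,p+y*39,[579,254,8]]).round(1).tolist(),'s',proj(s,[p+y*61,p+y*39,[579,254,8]]).round(1).tolist())
a=cv2.resize(w['image'][120:320,220:420],None,fx=2,fy=2);b=cv2.resize(s['image'][230:310,300:380],None,fx=5,fy=5)
cv2.imwrite('pics/pl.png',np.hstack([a,b])[:,:,::-1])
```

```text
w [[320.3, 210.3], [320.4, 222.9], [318.6, 203.5]] s [[343.1, 282.5], [343.3, 279.2], [342.7, 284.6]]
```

View pics/pl.png

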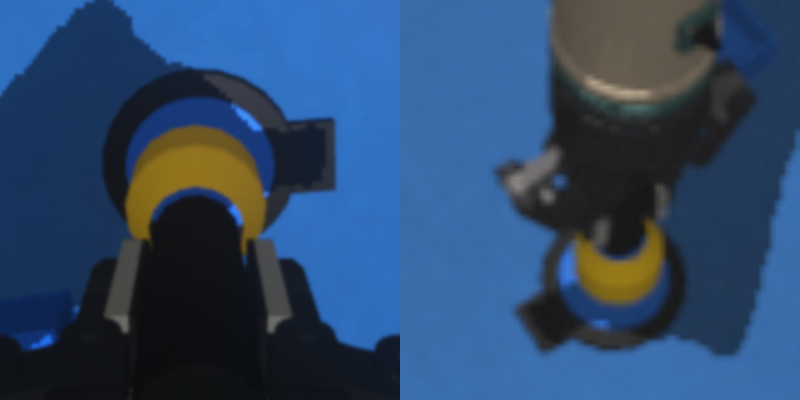

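The wrist crop shows the pad ring spanning columns 103–295 and the yellow head 127–267 (scaled), roughly concentric in x. I'll fit the circles on their planes to settle y.

Run:
```python
from h import *
from scipy.optimize import least_squares
def fit(d,pts,z,r):
    P=np.array([plane(d,q,z)[:2] for q in pts]); 
    f=least_squares(lambda c:np.hypot(*(P-c).T)-r,[579,254],loss='soft_l1'); return f.x.round(1),np.abs(f.fun).mean().round(2),len(P)
w=load('wrist');s=load('scene');
im=w['image'].astype(int);r,g,b=im.transpose(2,0,1)
yel=(r>b+40)&(g>b+30); blue=(b>r+40)
# wrist: topmost yellow pixel per column; topmost dark (pad) pixel per column
ty=[(u,np.nonzero(yel[150:260,u])[0][0]+150) for u in range(290,346) if yel[150:260,u].any()]
ty=[q for q in ty if q[1]<212]
for z in(28,31): print('wrist head',z,fit(w,ty,z,24))
lum=im.sum(2); 
tp=[]
for u in range(276,330):
    c=lum[130:200,u]; gdt=np.diff(c); i=np.argmin(gdt[:60]); tp.append((u,i+130.5))
print('wrist pad edge',fit(w,tp,8,40)); print(tp[::6])
im=s['image'].astype(int);r,g,b=im.transpose(2,0,1);yel=(r>b+40)&(g>b+30)
by=[(u,np.nonzero(yel[260:300,u])[0][-1]+260) for u in range(334,354) if yel[260:300,u].any()]
print(by)
for z in(28,31): print('scene head',z,fit(s,by,z,24))
lum=im.sum(2);bp=[(u,np.argmax(np.diff(lum[288:305,u]))+288.5) for u in range(336,352)]
print(bp);print('scene pad',fit(s,bp,8,40),'bottom',fit(s,bp,0,40))
```

```text
wrist head 28 (array([577.9, 253. ]), np.float64(0.24), 56)
wrist head 31 (array([578. , 253.9]), np.float64(0.26), 56)
wrist pad edge (array([574.5, 257. ]), np.float64(4.37), 54)
[(276, np.float64(179.5)), (282, np.float64(170.5)), (288, np.float64(137.5)), (294, np.float64(141.5)), (300, np.float64(147.5)), (306, np.float64(150.5)), (312, np.float64(152.5)), (318, np.float64(153.5)), (324, np.float64(154.5))]
[(335, np.int64(280)), (336, np.int64(286)), (337, np.int64(287)), (338, np.int64(288)), (339, np.int64(288)), (340, np.int64(289)), (341, np.int64(289)), (342, np.int64(289)), (343, np.int64(289)), (344, np.int64(289)), (345, np.int64(289)), (346, np.int64(289)), (347, np.int64(289)), (348, np.int64(288)), (349, np.int64(287)), (350, np.int64(286)), (351, np.int64(284)), (352, np.int64(281))]
scene head 28 (array([577.4, 252.2]), np.float64(0.6), 18)
scene head 31 (array([578.2, 253.2]), np.float64(0.6), 18)
[(336, np.float64(298.5)), (337, np.float64(298.5)), (338, np.float64(298.5)), (339, np.float64(293.5)), (340, np.float64(299.5)), (341, np.float64(299.5)), (342, np.float64(299.5)), (343, np.float64(299.5)), (344, np.float64(299.5)), (345, np.float64(299.5)), (346, np.float64(299.5)), (347, np.float64(298.5)), (348, np.float64(298.5)), (349, np.float64(297.5)), (350, np.float64(297.5)), (351, np.float64(297.5))]
scene pad (array([581.3, 255.7]), np.float64(1.49), 16) bottom (array([579.4, 253.2]), np.float64(1.5), 16)
```

Emit:
{"name": "apply_moves", "arguments": {"commands": [[[0.025, 0.1, 0.02, 0, 0, 0], [0, 0.15, 0, 0, 0, 0], [0, 0.1, 0, 0, 0, 0], [0, 0.05, 0, 0, 0, 0], [0, 0, 0, 0, 0, 0]]]}}

```text
clock: 10.52
eef_pos: [583.5, 258.6, 76.7]
tool_rot: [-1.571, -0.003, -0.077]
force: [0.4, -0.1, -2.0]
width: 25.8
```

Emit:
{"name": "apply_moves", "arguments": {"commands": [[[0, 0.03, 0, 0, 0, 0], [0, 0, 0, 0, 0, 0]]]}}

```text
clock: 10.68
eef_pos: [583.4, 258.5, 75.2]
tool_rot: [-1.571, -0.003, -0.077]
force: [0.1, -0.6, -1.5]
width: 26.0
```

Run:
```python
from h import *
show([581.5,258.3,70],[-90,0,-4.1],1)
```

```text
t 10.68 [583.4 258.5  75.2] [-90.   -0.2  -4.4] F [ 0.1 -0.6 -1.5] w 26.0 q [-0.28  0.82 -0.31  1.67  0.36  0.71 -0.85]
[-0.048, 0.129, -0.008, 0.004, -0.062, 0.037]
```

Emit:
{"name": "apply_moves", "arguments": {"commands": [[[-0.05, 0.05, 0, 0, 0, 0], [0, 0.04, 0, 0, 0, 0], [0, 0, 0, 0, 0, 0]]]}}

```text
clock: 10.93
eef_pos: [581.4, 258.7, 71.5]
tool_rot: [-1.571, -0.004, -0.077]
force: [1.3, -0.7, -2.1]
width: 25.5
```

Emit:
{"name": "apply_moves", "arguments": {"commands": [[[0, 0.04, 0, 0, 0, 0], [0, 0, 0, 0, 0, 0]]]}}

```text
clock: 11.1
eef_pos: [581.6, 258.9, 70.1]
tool_rot: [-1.571, -0.004, -0.077]
force: [0.2, -0.2, -1.7]
width: 25.6
```

Emit:
{"name": "apply_moves", "arguments": {"commands": [[[0, 0.03, 0, 0, 0, 0], [0, 0, 0, 0, 0, 0]]]}}

```text
clock: 11.27
eef_pos: [581.9, 259.1, 70.2]
tool_rot: [-1.57, -0.005, -0.077]
force: [0.9, -0.1, -1.3]
width: 25.5
```

Emit:
{"name": "apply_moves", "arguments": {"commands": [[[0, 0.04, 0, 0, 0, 0], [0, 0, 0, 0, 0, 0]]]}}

```text
clock: 11.43
eef_pos: [582.3, 259.4, 70.2]
tool_rot: [-1.57, -0.006, -0.077]
force: [0.4, 0.3, -2.0]
width: 25.7
```

Emit:
{"name": "apply_moves", "arguments": {"commands": [[[0, 0.04, 0, 0, 0, 0], [0, 0, 0, 0, 0, 0]]]}}

```text
clock: 11.6
eef_pos: [582.7, 259.7, 70.1]
tool_rot: [-1.569, -0.008, -0.077]
force: [-0.3, -0.2, -2.4]
width: 25.5
```

Emit:
{"name": "apply_moves", "arguments": {"commands": [[[-0.02, 0.06, 0, 0, 0, 0]]]}}

```text
clock: 11.68
eef_pos: [582.9, 259.9, 69.6]
tool_rot: [-1.569, -0.01, -0.078]
force: [-5.5, -4.8, 29.6]
width: 25.5
```

Run:
```python
from h import *
for i in range(3): s=readout.read_state();print(s['eef_pos'],s['force']);cam('wrist')
show([581.5,258.3,70],[-90,0,-4.1],1)
```

```text
[582.93442859 259.85500824  69.64373499] [-5.47125672 -4.82578412 29.63550137]
[582.95548103 259.84527825  69.76181892] [-1.34383034 -3.30199693 13.58828074]
[582.90392156 259.78956332  69.72749867] [-2.68536254 -1.97705109 14.55218933]
t 11.83 [582.9 259.8  69.7] [-89.9  -0.6  -4.5] F [-2.5 -2.5 13.7] w 25.6 q [-0.28  0.82 -0.31  1.68  0.36  0.69 -0.86]
[-0.033, -0.008, -0.04, -0.016, -0.071, 0.113]
```

Contact felt at TCP z ≈ 70. I'll check the centring before releasing.

Run:
```python
from h import *
from scipy.optimize import least_squares
def fit(d,pts,z,r):
    P=np.array([plane(d,q,z)[:2] for q in pts]); 
    f=least_squares(lambda c:np.hypot(*(P-c).T)-r,[579,254],loss='soft_l1'); return f.x.round(1),np.abs(f.fun).mean().round(2),len(P)
w=cam('wrist');s=cam('scene')
im=w['image'].astype(int);r,g,b=im.transpose(2,0,1);yel=(r>b+40)&(g>b+30)
ty=[(u,np.nonzero(yel[150:260,u])[0][0]+150) for u in range(292,344) if yel[150:260,u].any()];ty=[q for q in ty if q[1]<208]
print('wrist head',fit(w,ty,8,24))
im2=s['image'].astype(int);r,g,b=im2.transpose(2,0,1);yel=(r>b+40)&(g>b+30)
by=[(u,np.nonzero(yel[260:300,u])[0][-1]+260) for u in range(335,352) if yel[260:300,u].any()]
print('scene head',fit(s,by,8,24))
a=cv2.resize(w['image'][120:320,220:420],None,fx=2,fy=2);b=cv2.resize(s['image'][230:310,300:380],None,fx=5,fy=5)
cv2.imwrite('pics/pl2.png',np.hstack([a,b])[:,:,::-1])
```

```text
wrist head (array([581.9, 256.2]), np.float64(0.22), 52)
scene head (array([581.2, 255.7]), np.float64(0.64), 17)
```

View pics/pl2.png

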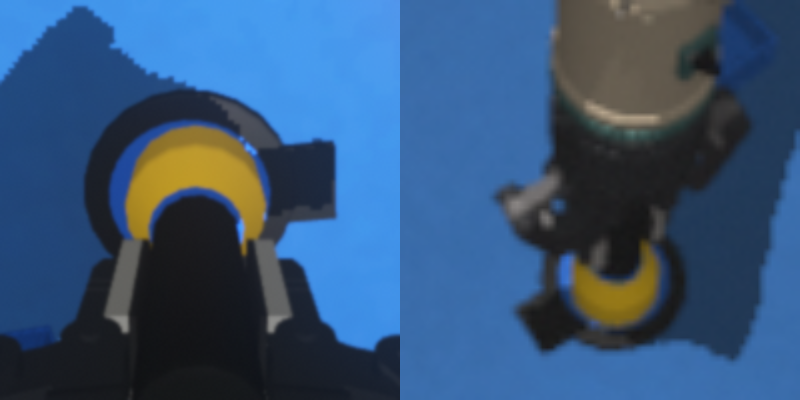

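The reader touches down about 2.5 mm too far in +x and 2 mm in +y (wrist crop: head centre (197,185), pad centre (191,190)). I'll lift slightly, shift and set down again.

Emit:
{"name": "apply_moves", "arguments": {"commands": [[[0, -0.06, 0, 0, 0, 0], [-0.06, -0.02, -0.05, 0, 0, 0.1], [0, 0, 0, 0, 0, 0]]]}}

```text
clock: 12.18
eef_pos: [580.5, 257.8, 73.1]
tool_rot: [-1.569, -0.001, -0.078]
force: [0.3, -0.5, -3.0]
width: 25.5
```

Run:
```python
from h import *
show([580.5,257.7,70.2],[-90,0,-4.1],1)
```

```text
t 12.18 [580.5 257.8  73.1] [-89.9  -0.1  -4.5] F [ 0.3 -0.5 -3. ] w 25.5 q [-0.27  0.82 -0.31  1.68  0.36  0.7  -0.85]
[0.001, 0.071, -0.003, -0.021, -0.07, 0.016]
```

Emit:
{"name": "apply_moves", "arguments": {"commands": [[[0, 0.04, 0, 0, 0, 0], [0, 0.04, 0, 0, 0, 0]]]}}

```text
clock: 12.35
eef_pos: [580.3, 257.7, 69.8]
tool_rot: [-1.569, -0.001, -0.078]
force: [-4.9, -2.6, 20.6]
width: 26.1
```

Emit:
{"name": "apply_moves", "arguments": {"commands": [[[0, 0.02, 0, 0, 0, 0]]]}}

```text
clock: 12.43
eef_pos: [580.4, 257.7, 69.9]
tool_rot: [-1.569, -0.001, -0.078]
force: [-3.2, -2.3, 13.5]
width: 25.9
```

Run:
```python
from h import *
from scipy.optimize import least_squares
def fit(d,pts,z,r):
    P=np.array([plane(d,q,z)[:2] for q in pts]); 
    f=least_squares(lambda c:np.hypot(*(P-c).T)-r,[579,254],loss='soft_l1'); return f.x.round(1),np.abs(f.fun).mean().round(2),len(P)
w=cam('wrist')
im=w['image'].astype(int);r,g,b=im.transpose(2,0,1);yel=(r>b+40)&(g>b+30)
ty=[(u,np.nonzero(yel[150:260,u])[0][0]+150) for u in range(292,344) if yel[150:260,u].any()];ty=[q for q in ty if q[1]<208]
print('wrist head',fit(w,ty,8,24))
show([580.5,257.7,70.2],[-90,0,-4.1],1)
```

```text
wrist head (array([578.9, 254. ]), np.float64(0.2), 52)
t 12.48 [580.3 257.7  69.9] [-89.9  -0.1  -4.5] F [-3.4 -1.5  9.1] w 25.9 q [-0.28  0.82 -0.31  1.68  0.36  0.69 -0.85]
[0.004, -0.008, 0.001, -0.017, -0.078, 0.01]
```

Emit:
{"name": "apply_moves", "arguments": {"commands": [[[0, 0, 0, 0, 0, 0], [0, 0, 0, 0, 0, 0], [0, 0, 0, 0, 0, 0], [0, 0, 0, 0, 0, 0], [0, 0, 0, 0, 0, 0], [0, 0, 0, 0, 0, 0]]], "claw": 75}}

```text
clock: 12.98
eef_pos: [580.3, 257.9, 68.6]
tool_rot: [-1.569, -0.0, -0.078]
force: [-0.3, 0.8, -0.1]
width: 75.1
```

Emit:
{"name": "apply_moves", "arguments": {"commands": [[[0, -0.2, 0, 0, 0, 0], [0, -0.4, 0, 0, 0, 0], [0, -0.6, 0, 0, 0, 0], [0, -0.8, 0, 0, 0, 0], [0, -0.8, 0, 0, 0, 0], [0, -0.8, 0, 0, 0, 0], [0, -0.8, 0, 0, 0, 0], [0, -0.8, 0, 0, 0, 0]]]}}

```text
clock: 13.65
eef_pos: [575.3, 255.2, 279.2]
tool_rot: [-1.578, 0.016, -0.076]
force: [0.3, 0.3, 0.0]
width: 75.1
```

Run:
```python
from h import *
np.set_printoptions(precision=1,suppress=True)
w=cam('wrist');t=cam('top');s=cam('scene')
show([600,100,260],[-90,0,-4.1],1)
for n,d,(u,v,ww,h) in(('t',t,(205,160,50,50)),('s',s,(310,250,70,55))):
    im=d['image'][v:v+h,u:u+ww].astype(int);r,g,b=im.transpose(2,0,1)
    m=(g>r+30)&(g>b+30);ys,xs=np.nonzero(m)
    if len(xs): print(n,'green',plane(d,(xs.mean()+u,ys.mean()+v),124))
print('w: expected top/pad',proj(w,[[579,254,124],[579,254,8]]))
im=w['image'].astype(int);r,g,b=im.transpose(2,0,1)
m=(g>r+20)&(g>b+20)&(abs(np.indices(g.shape)[1]-320)<60);ys,xs=np.nonzero(m);print('green',xs.mean(),ys.mean(),len(xs))
m=(r>b+60)&(g>b+40)&(abs(np.indices(g.shape)[1]-320)<60)&(np.indices(g.shape)[0]<260);ys,xs=np.nonzero(m);print('yellow u',xs.min(),xs.max(),ys.min(),ys.max())
# tab orange in both views
for n,d in(('t',t),('s',s)):
    im=d['image'].astype(int);r,g,b=im.transpose(2,0,1);m=((r>170)&(g<140)&(g>60)&(b<80)).astype(np.uint8)
    c=[x for x in cv2.findContours(m,0,2)[0] if cv2.contourArea(x)>15]
    for x in c: print(n,'orange',cv2.minAreaRect(x))
```

```text
t 13.80 [577.2 256.4 280.9] [-90.2   0.6  -4.4] F [-0.8  0.6 -0.8] w 74.8 q [-0.2  0.6 -0.4  1.5  0.2  1.1 -0.8]
[0.872, 0.528, -3.853, 0.042, -0.059, -0.117]
s green [578.8 255.9 124. ]
w: expected top/pad [[324.9 175.8]
 [324.6 153.1]]
green 324.96666666666664 175.6 30
yellow u 261 379 0 166
t orange ((365.01263427734375, 137.82232666015625), (24.08150291442871, 2.3511526584625244), 4.085616588592529)
s orange ((249.96153259277344, 154.80770874023438), (17.4888973236084, 2.604728937149048), 60.2551155090332)
```

The reader stands upright: its green end was seen at (325,175.6) and expected at (324.9,175.8). Now the lid.

Run:
```python
from h import *
t=load('top');s=load('scene')
p=tri([(t,(365,137.8)),(s,(250,154.8))]);print('tab',p)
h=np.array([615.8,-89.5,85]);yaw=np.radians(-4.1);cx=np.array([np.cos(yaw),np.sin(yaw),0])
d=p-h;a=d@cx;print('ang',np.degrees(np.arctan2(d[2],-a)),np.hypot(a,d[2]), d@np.array([-np.sin(yaw),np.cos(yaw),0]))
show([705,-96,300],[-90,0,-4.1],10)
```

```text
tab [649.04833118 -91.56359183 250.5484863 ]
ang 101.3768351923557 168.86654370502833 0.318860056230945
t 13.80 [577.2 256.4 280.9] [-90.2   0.6  -4.4] F [-0.8  0.6 -0.8] w 74.8 q [-0.22  0.59 -0.4   1.49  0.24  1.13 -0.75]
[0.385, -0.049, -0.854, 0.004, -0.006, -0.012]
[0.385, -0.048, -0.854, 0.004, -0.006, -0.012]
[0.385, -0.048, -0.854, 0.004, -0.006, -0.012]
[0.384, -0.048, -0.855, 0.004, -0.006, -0.012]
[0.384, -0.048, -0.855, 0.004, -0.006, -0.012]
[0.384, -0.048, -0.855, 0.004, -0.006, -0.012]
[0.383, -0.048, -0.855, 0.004, -0.006, -0.012]
[0.383, -0.048, -0.855, 0.004, -0.006, -0.012]
[0.382, -0.048, -0.856, 0.004, -0.006, -0.012]
[0.382, -0.048, -0.856, 0.004, -0.006, -0.012]
```

Emit:
{"name": "apply_moves", "arguments": {"commands": [[[0.5, -0.2, -0.6, 0, 0, 0], [0.5, -0.2, -0.8, 0, 0, 0], [0.5, -0.1, -0.9, 0, 0, 0], [0.5, -0.1, -0.9, 0, 0, 0], [0.5, 0, -0.9, 0, 0, 0], [0.4, 0, -0.9, 0, 0, 0], [0.3, 0, -0.9, 0, 0, 0], [0.3, 0, -0.8, 0, 0, 0]]], "claw": 0}}

```text
clock: 14.47
eef_pos: [695.1, -17.8, 296.9]
tool_rot: [-1.57, 0.026, -0.051]
force: [-0.2, 0.3, -0.5]
width: 0.2
```

Run:
```python
from h import *
show([705,-96,300],[-90,0,-4.1],4)
```

```text
t 14.47 [695.1 -17.8 296.9] [-89.9   1.5  -2.9] F [-0.2  0.3 -0.5] w 0.2 q [ 0.18  0.69 -0.39  1.25  0.25  1.28 -0.25]
[0.086, -0.022, -0.485, -0.003, 0.06, -0.074]
[0.089, -0.022, -0.485, -0.003, 0.06, -0.074]
[0.091, -0.021, -0.484, -0.003, 0.06, -0.074]
[0.094, -0.02, -0.484, -0.003, 0.06, -0.074]
```

Emit:
{"name": "apply_moves", "arguments": {"commands": [[[0.1, 0, -0.5, 0, 0.1, -0.1], [0.15, 0, -0.5, 0, 0.1, -0.1], [0.1, 0.1, -0.4, 0, 0.05, -0.1], [0.05, 0.3, -0.15, 0, 0, 0], [0, 0.5, 0, 0, 0, 0], [0, 0.5, 0, 0, 0, 0], [0, 0.2, 0, 0, 0, 0], [0, 0, 0, 0, 0, 0]]]}}

```text
clock: 15.13
eef_pos: [702.7, -97.1, 217.4]
tool_rot: [-1.576, 0.014, -0.087]
force: [0.3, -0.4, 0.7]
width: 0.0
```

Run:
```python
from h import *
show([690,-96,222],[-90,0,-4.1],1)
```

```text
t 15.13 [702.7 -97.1 217.4] [-90.3   0.8  -5. ] F [ 0.3 -0.4  0.7] w 0.0 q [ 0.28  0.76 -0.36  1.32  0.28  1.13 -0.2 ]
[-0.319, -0.11, -0.001, 0.056, -0.171, -0.162]
```

Emit:
{"name": "apply_moves", "arguments": {"commands": [[[-0.2, 0, 0, 0.05, -0.1, -0.1], [-0.3, -0.05, 0, 0, -0.1, -0.1], [-0.3, -0.05, 0, 0, 0, 0], [-0.25, -0.05, 0, 0, 0, 0], [-0.25, -0.05, 0, 0, 0, 0], [-0.25, -0.05, 0, 0, 0, 0], [-0.25, -0.05, 0, 0, 0, 0], [-0.25, -0.05, 0, 0, 0, 0]]]}}

```text
clock: 15.8
eef_pos: [622.8, -82.0, 231.6]
tool_rot: [-1.566, -0.012, -0.054]
force: [2.2, -1.0, -1.3]
width: 0.0
```

Run:
```python
from h import *
show([563,-86,217],[-90,0,-4.1],6)
```

```text
t 15.80 [622.8 -82.  231.6] [-89.8  -0.7  -3.1] F [ 2.2 -1.  -1.3] w 0.0 q [ 0.33  0.61 -0.39  1.59  0.26  0.98 -0.2 ]
[-0.248, 0.058, -0.03, -0.009, 0.033, 0.023]
[-0.248, 0.058, -0.031, -0.009, 0.033, 0.023]
[-0.248, 0.059, -0.032, -0.009, 0.033, 0.023]
[-0.248, 0.059, -0.032, -0.009, 0.033, 0.023]
[-0.248, 0.06, -0.033, -0.009, 0.033, 0.023]
[-0.247, 0.06, -0.034, -0.009, 0.033, 0.023]
```

Emit:
{"name": "apply_moves", "arguments": {"commands": [[[-0.2, 0.03, -0.05, 0, 0.05, 0.05], [-0.2, 0.03, -0.05, 0, 0.05, 0.05], [-0.2, 0.05, -0.05, 0, 0, 0], [-0.2, 0.06, -0.05, 0, 0, 0], [-0.2, 0.08, 0, 0, 0, 0], [-0.2, 0.08, 0, 0, 0, 0], [-0.18, 0.1, 0, 0, 0, 0], [-0.15, 0.1, 0, 0, 0, 0]]]}}

```text
clock: 16.47
eef_pos: [561.8, -81.4, 213.5]
tool_rot: [-1.563, -0.017, -0.057]
force: [1.4, 0.8, 2.4]
width: -0.0
```

Run:
```python
from h import *
show([522,-82.8,186],[-90,0,-4.1],5)
```

```text
t 16.47 [561.8 -81.4 213.5] [-89.5  -1.   -3.3] F [1.4 0.8 2.4] w -0.0 q [ 0.36  0.55 -0.4   1.78  0.26  0.85 -0.21]
[-0.201, 0.134, -0.019, -0.019, 0.033, 0.038]
[-0.2, 0.135, -0.02, -0.019, 0.033, 0.038]
[-0.2, 0.135, -0.02, -0.019, 0.033, 0.038]
[-0.199, 0.136, -0.02, -0.019, 0.033, 0.038]
[-0.198, 0.137, -0.021, -0.019, 0.033, 0.038]
```

Emit:
{"name": "apply_moves", "arguments": {"commands": [[[-0.18, 0.1, -0.03, 0, 0.05, 0.1], [-0.17, 0.12, -0.03, 0, 0.05, 0.1], [-0.15, 0.13, -0.03, 0, 0.05, 0], [-0.15, 0.14, 0, 0, 0, 0], [-0.12, 0.14, 0, 0, 0, 0], [-0.1, 0.14, 0, 0, 0, 0], [-0.1, 0.14, 0, 0, 0, 0], [-0.08, 0.14, 0, 0, 0, 0]]]}}

```text
clock: 17.13
eef_pos: [512.8, -82.6, 167.0]
tool_rot: [-1.564, 0.007, -0.072]
force: [0.2, 0.4, 1.6]
width: -0.2
```

Run:
```python
from h import *
show([494,-81,143],[-90,0,-4.1],5)
```

```text
t 17.13 [512.8 -82.6 167. ] [-89.6   0.4  -4.1] F [0.2 0.4 1.6] w -0.2 q [ 0.36  0.56 -0.37  1.93  0.29  0.71 -0.25]
[-0.094, 0.121, 0.001, -0.017, -0.002, -0.016]
[-0.094, 0.12, 0.001, -0.017, -0.002, -0.016]
[-0.094, 0.12, 0.001, -0.017, -0.002, -0.016]
[-0.094, 0.12, 0.001, -0.017, -0.002, -0.016]
[-0.094, 0.12, 0.001, -0.017, -0.002, -0.016]
```

Emit:
{"name": "apply_moves", "arguments": {"commands": [[[-0.1, 0.1, 0, 0, 0, 0], [-0.1, 0.12, 0, 0, 0, 0], [-0.08, 0.12, 0, 0, 0, 0], [-0.07, 0.12, 0, 0, 0, 0], [-0.06, 0.12, 0, 0, 0, 0], [-0.05, 0.1, 0, 0, 0, 0], [-0.04, 0.05, 0, 0, 0, 0]]]}}

```text
clock: 17.72
eef_pos: [491.6, -81.3, 133.7]
tool_rot: [-1.564, 0.005, -0.072]
force: [0.6, -0.7, 0.1]
width: -0.2
```

Run:
```python
from h import *
show([488,-80.5,128],[-90,0,-4.1],1)
t=cam('top');s=cam('scene')
f=lambda i,u,v,ww,h,k: cv2.resize(i['image'][v:v+h,u:u+ww],None,fx=k,fy=k,interpolation=cv2.INTER_CUBIC)
cv2.imwrite('pics/lid1.png',np.hstack([f(t,300,120,100,110,4),f(s,240,105,100,110,4)])[:,:,::-1])
```

```text
t 17.72 [491.6 -81.3 133.7] [-89.6   0.3  -4.1] F [ 0.6 -0.7  0.1] w -0.2 q [ 0.35  0.58 -0.35  2.02  0.32  0.6  -0.29]
[-0.091, 0.143, 0.013, -0.083, -0.007, -0.056]
```

View pics/lid1.png

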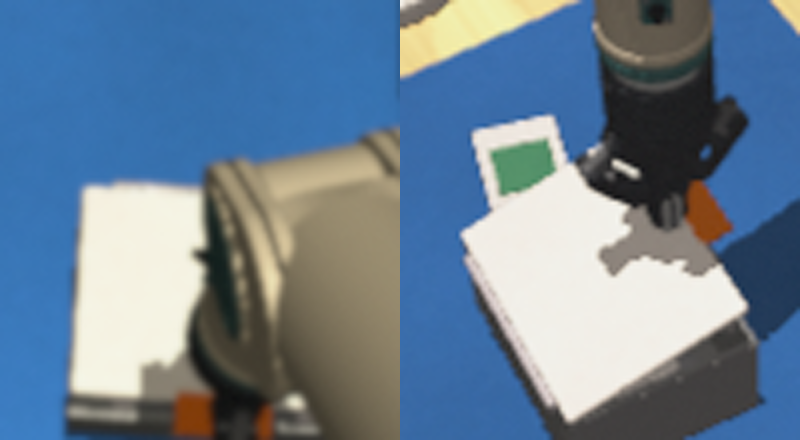

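The lid follows and is now about 15° open, with the fingertip on its front edge near the tab. I'll press down in small steps.

Emit:
{"name": "apply_moves", "arguments": {"commands": [[[-0.06, 0.04, 0, 0, 0, 0], [-0.06, 0.05, 0, 0, 0, 0], [-0.04, 0.05, 0, 0, 0, 0], [-0.02, 0.04, 0, 0, 0, 0]]]}}

```text
clock: 18.15
eef_pos: [484.0, -80.7, 126.6]
tool_rot: [-1.564, 0.005, -0.072]
force: [0.5, -0.4, 0.5]
width: -0.3
```

Emit:
{"name": "apply_moves", "arguments": {"commands": [[[0, 0.04, 0, 0, 0, 0], [0, 0.04, 0, 0, 0, 0]]]}}

```text
clock: 18.32
eef_pos: [483.2, -80.6, 123.1]
tool_rot: [-1.564, 0.006, -0.072]
force: [-0.0, 0.0, 1.5]
width: 0.1
```

Emit:
{"name": "apply_moves", "arguments": {"commands": [[[0, 0.04, 0, 0, 0, 0], [0, 0.03, 0, 0, 0, 0]]]}}

```text
clock: 18.48
eef_pos: [482.3, -80.6, 119.8]
tool_rot: [-1.564, 0.007, -0.072]
force: [0.4, 0.0, 1.2]
width: -0.2
```

Emit:
{"name": "apply_moves", "arguments": {"commands": [[[0.01, 0.03, 0, 0, 0, 0], [0.01, 0.03, 0, 0, 0, 0]]]}}

```text
clock: 18.65
eef_pos: [482.2, -80.6, 117.0]
tool_rot: [-1.564, 0.009, -0.072]
force: [-1.9, 0.1, 5.4]
width: 0.2
```

Emit:
{"name": "apply_moves", "arguments": {"commands": [[[0.01, 0.03, 0, 0, 0, 0], [0.01, 0.03, 0, 0, 0, 0]]]}}

```text
clock: 18.82
eef_pos: [482.1, -80.6, 115.3]
tool_rot: [-1.565, 0.011, -0.072]
force: [-2.4, -0.0, 9.2]
width: 0.1
```

Emit:
{"name": "apply_moves", "arguments": {"commands": [[[0.01, 0.03, 0, 0, 0, 0]]]}}

```text
clock: 18.9
eef_pos: [482.2, -80.6, 114.9]
tool_rot: [-1.566, 0.012, -0.072]
force: [-0.7, -0.6, 1.4]
width: 0.0
```

Emit:
{"name": "apply_moves", "arguments": {"commands": [[[0.01, 0.03, 0, 0, 0, 0]]]}}

```text
clock: 18.98
eef_pos: [482.5, -80.6, 114.2]
tool_rot: [-1.566, 0.012, -0.072]
force: [-2.0, 1.1, 2.7]
width: -0.1
```

Emit:
{"name": "apply_moves", "arguments": {"commands": [[[0.01, 0.03, 0, 0, 0, 0]]]}}

```text
clock: 19.07
eef_pos: [482.3, -80.6, 113.4]
tool_rot: [-1.567, 0.013, -0.072]
force: [-3.3, 2.2, 6.2]
width: 0.4
```

Emit:
{"name": "apply_moves", "arguments": {"commands": [[[0.01, 0.03, 0, 0, 0, 0]]]}}

```text
clock: 19.15
eef_pos: [482.1, -80.5, 112.4]
tool_rot: [-1.567, 0.014, -0.072]
force: [-2.6, -1.3, 6.4]
width: -0.0
```

Emit:
{"name": "apply_moves", "arguments": {"commands": [[[0.01, 0.03, 0, 0, 0, 0]]]}}

```text
clock: 19.23
eef_pos: [481.9, -80.6, 111.4]
tool_rot: [-1.568, 0.015, -0.072]
force: [-1.0, 0.6, 4.0]
width: -0.1
```

Emit:
{"name": "apply_moves", "arguments": {"commands": [[[0.01, 0.03, 0, 0, 0, 0]]]}}

```text
clock: 19.32
eef_pos: [482.0, -80.6, 110.2]
tool_rot: [-1.568, 0.016, -0.072]
force: [-0.6, 0.8, 2.5]
width: -0.0
```

Emit:
{"name": "apply_moves", "arguments": {"commands": [[[0.01, 0.03, 0, 0, 0, 0]]]}}

```text
clock: 19.4
eef_pos: [482.4, -80.6, 108.9]
tool_rot: [-1.568, 0.015, -0.072]
force: [0.0, 0.1, 0.6]
width: -0.0
```

Run:
```python
from h import *
for i in range(3): cam('scene'); s=readout.read_state();print(s['clock'],s['eef_pos'].round(1),s['force'].round(1))
```

```text
19.45 [482.5 -80.6 108.7] [-0.3  0.6 -0. ]
19.5 [482.6 -80.6 108.7] [ 0.2 -0.4  0.7]
19.55 [482.6 -80.6 108.8] [-0.1 -1.3  0.7]
```

The resistance has gone: the force peaked near 9 N at z = 115 and was about zero at 109. I'll feel for the landing.

Emit:
{"name": "apply_moves", "arguments": {"commands": [[[0, 0.025, 0, 0, 0, 0]]]}}

```text
clock: 19.63
eef_pos: [482.9, -80.6, 107.7]
tool_rot: [-1.567, 0.015, -0.072]
force: [0.1, 0.2, 0.9]
width: -0.2
```

Emit:
{"name": "apply_moves", "arguments": {"commands": [[[0, 0.025, 0, 0, 0, 0]]]}}

```text
clock: 19.72
eef_pos: [483.0, -80.7, 106.6]
tool_rot: [-1.567, 0.015, -0.072]
force: [0.3, 0.3, 0.5]
width: -0.0
```

Emit:
{"name": "apply_moves", "arguments": {"commands": [[[0, 0.025, 0, 0, 0, 0]]]}}

```text
clock: 19.8
eef_pos: [483.2, -80.7, 105.4]
tool_rot: [-1.567, 0.014, -0.072]
force: [0.2, -0.2, 0.5]
width: 0.2
```

Emit:
{"name": "apply_moves", "arguments": {"commands": [[[-0.01, 0.025, 0, 0, 0, 0]]]}}

```text
clock: 19.88
eef_pos: [483.0, -80.6, 104.3]
tool_rot: [-1.567, 0.014, -0.072]
force: [-1.2, 0.4, 9.5]
width: 0.1
```

Emit:
{"name": "apply_moves", "arguments": {"commands": [[[-0.01, 0.025, 0, 0, 0, 0]]]}}

```text
clock: 19.97
eef_pos: [483.1, -80.7, 104.1]
tool_rot: [-1.568, 0.013, -0.073]
force: [-1.9, 0.4, 22.1]
width: -0.2
```

Emit:
{"name": "apply_moves", "arguments": {"commands": [[[-0.01, 0.025, 0, 0, 0, 0]]]}}

```text
clock: 20.05
eef_pos: [483.1, -80.6, 104.2]
tool_rot: [-1.568, 0.012, -0.073]
force: [-2.1, 0.2, 15.0]
width: 0.4
```

Firm stop at z = 104.2, about 22 N with no motion, so it has landed (angle ≈ 0.076). Backing off.

Emit:
{"name": "apply_moves", "arguments": {"commands": [[[0, -0.05, 0, 0, 0, 0], [0, -0.2, 0, 0, 0, 0], [0, -0.4, 0, 0, 0, 0], [0, -0.6, 0, 0, 0, 0], [0, -0.8, 0, 0, 0, 0], [0, -0.8, 0, 0, 0, 0], [0, -0.5, 0, 0, 0, 0], [0, 0, 0, 0, 0, 0]]]}}

```text
clock: 20.72
eef_pos: [483.3, -80.2, 245.0]
tool_rot: [-1.567, 0.016, -0.071]
force: [0.5, 0.4, 0.5]
width: 0.0
```

Emit:
{"name": "apply_moves", "arguments": {"commands": [[[0, 0, -0.5, 0, 0, 0], [0, 0, -0.8, 0, 0, 0], [0, 0, -0.9, 0, 0, 0], [0, 0, -0.9, 0, 0, 0], [0, 0, -0.9, 0, 0, 0], [0, 0, -0.9, 0, 0, 0], [0, 0, -0.5, 0, 0, 0], [0, 0, 0, 0, 0, 0]]]}}

```text
clock: 21.38
eef_pos: [467.7, -302.0, 243.7]
tool_rot: [-1.566, 0.014, -0.062]
force: [-0.4, 0.2, -0.4]
width: 0.1
```

Run:
```python
from h import *
t=cam('top');s=cam('scene'); st=readout.read_state();print(st['clock'],st['eef_pos'],st['force'])
f=lambda i,u,v,ww,h,k: cv2.resize(i['image'][v:v+h,u:u+ww],None,fx=k,fy=k,interpolation=cv2.INTER_CUBIC)
a=np.hstack([f(t,310,130,100,90,4),f(s,240,125,100,90,4)])
b=np.hstack([cv2.resize(t['image'],(400,240)),cv2.resize(s['image'],(400,240))])
cv2.imwrite('pics/end.png',np.vstack([a,b])[:,:,::-1])
h=np.array([615.8,-89.5,85]);yaw=np.radians(-4.1);cx=np.array([np.cos(yaw),np.sin(yaw),0]);cy=np.array([-cx[1],cx[0],0])
for th in(.0,.076,.15):
    q=h+8*np.array([0,0,1])-cx*150*np.cos(th)+np.array([0,0,150*np.sin(th)]);print(th,(proj(s,[q+95*cy,q-95*cy])-[240,125])*4+[400,0],(proj(t,[q+95*cy,q-95*cy])-[310,130])*4)
```

```text
21.4833 [ 468.4549074  -297.17260811  243.78404741] [-0.44670845  0.62611521  0.44358506]
0.0 [[758.43877797 255.854466  ]
 [642.80969948  75.44049053]] [[ 25.36515295 369.42701687]
 [319.288496   393.047781  ]]
0.076 [[757.96667055 247.01396581]
 [641.59553034  65.9627217 ]] [[ 25.82382989 366.38920646]
 [322.71094224 390.25306903]]
0.15 [[756.46418785 238.78067669]
 [639.41615608  57.05755202]] [[ 26.37925572 362.08536609]
 [326.15449531 386.18840166]]
```

View pics/end.png

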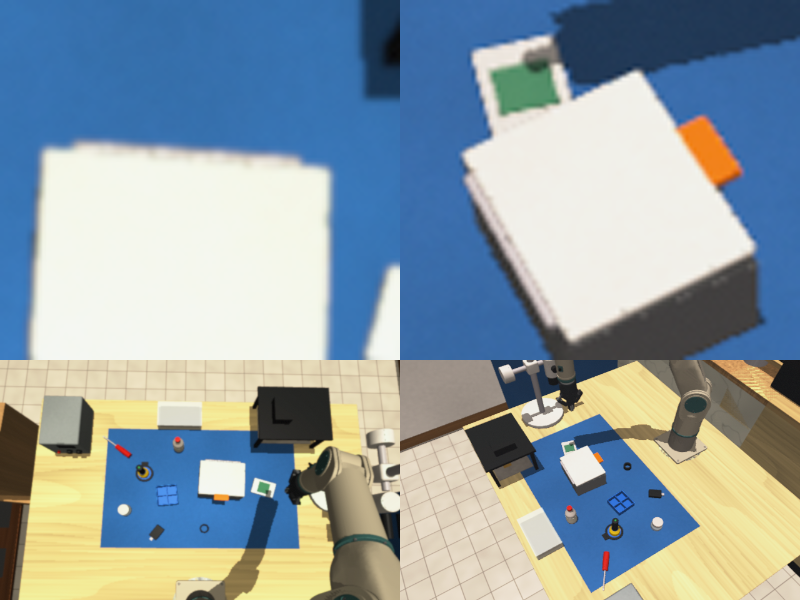

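The front corners of the lid, at (754,247) and (640,68), match the 0.076 rad prediction. The reader stands on its pad, the other objects are in place and the arm is clear.

```bash
python3 -c "
from cell import finish_job
print(finish_job())"
```

```text
the job is handed in; nothing more can be done
None
```

All three steps were done in the order asked, and the job was handed in at about 21.5 s.

- **Reading the label:** I held the reader's window over the label middle, tilted 35° along its normal at about 85 mm, for about 1.4 s. The tool stayed within 0.5 mm. My estimate of where the label and the reader sit sideways is good to about 2–3 mm.
- **Putting the reader back:** The first touchdown on the pad was about 3 mm off centre. I lifted it slightly, corrected it and set it down again before letting go. My last wrist-camera fit put it at (578.9, 254.0), against a pad centre of about (579, 254). After release it stood upright.
- **Closing the lid:** I brought the lid over with closed fingertips and pressed it through the latch, which resisted with about 9 N. It landed at an angle of about 0.076 rad. Feeling for the landing took two press steps more than needed, with the force at the tool peaking at about 22 N. That is under the 35 N limit, but the latch's own pull on the feet was not measured.

After backing off, the lid's corners in the scene view matched the landed angle. In the overview pictures the other objects looked unmoved, and the robot was touching nothing.

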